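# Open the lapping machine's guard for a disc check

## Robot

A 6-joint arm with a two-finger parallel gripper is mounted at the origin on the work surface. World frame = base frame: x ahead of the robot, y to its left, z up, the work surface at z = 0. Lengths are in m, angles in rad, forces in N, time in s.
With the tool pointing down it reaches from about 0.3 to 0.875 m from the base axis. Payload 6.4 kg.
Tool frame: the origin (TCP) lies midway between the tips of the shut fingers; the grasp point (between the pads) lies 19 mm behind it; x points along the fingers, y is the direction in which the jaws open and shut, and the axes are right-handed (so a half turn about x gives the same grasp; the last joint's range is limited). The gripper opens to 85 mm and grips with 20 to 120 N. Pads are 22 mm wide; open, the fingers measure 114 mm over their backs; the gripper's body (76 mm by 85 mm) begins 54 mm behind the grasp point. The pads swing forward as they close: fully open they stand 13 mm farther back than shut.
Start: joints at [-1.459, 0.181, 1.607, -0, 1.354, -0.206], TCP at [0.18, -0.546, 0.231] pointing down, gripper open.
Joint ranges: [-2.99, 2.99], [-0.89, 2.07], [0.3, 2.58], [-1.14, 4.28], [0, 2.63], [-3.12, 3.12]. Speed limits (rad/s): [2.57, 2.57, 3.01, 3.14, 3.14, 3.14].

## Interface

Orientations are given as a unit quaternion [w, x, y, z].
In Python, from bench import ctrl gives the robot as it stands.
- The arm moves only by the tool servo_tool, never from a script. Its argument "targets" is a list of rows, each a list of 7 numbers: the turn, a rotation vector about the tool's x, y, z in rad, then the shift along the tool's x, y, z in mm, then the opening, from -1 (shut) to 1 (fully open). A call has exactly 8 rows; each row is the pose to reach, as a shift and turn from the pose measured when the call began, along the tool's axes at that moment; what a row does not reach only later rows make up. A row lasts 1/8 s, in which the tool goes at most 62.5 mm and 10.7 degrees, less where a joint would pass 70% of its speed; a pose out of reach is approached as far as the arm can. A call with a gripper value outside its range is refused whole. The fingers move at their own pace and stop on an object; the grip force is fixed at half the most. Time passes only in rows, so rows that repeat a pose let the fingers close, or fill a call up. It gives the time, the measured TCP pose, the force and the opening at its end, in the units of the state.
- ctrl.get_obs(): the state, without advancing time (a new reading comes with each control period).
- ctrl.camera(name): name is "side" or "top"; returns a dict with "pixels" (384x512x3 uint8, blue, green, red), "intrinsics" (3x3 intrinsics, pixels), "R" (3x3) and "t" (3): a world point X has camera coordinates R X + t. Camera axes: x right, y down, z forward; pixel columns grow to the right and rows downward; lengths in m; the calibration is good to about 2 mm. A picture is of the moment at which its call begins. There is no depth.
- ctrl.hand_in(): hands the job in, once; it reports no verdict.
The state is a dict: "time_s": time; "q": joint angles; "dq": joint speeds; "joint_efforts": joint torques, N m; "eef_pos": TCP position; "eef_rot": TCP orientation; "wrist_force": force on the tool from outside, world axes, zero at the start; "torque": the same for the moment, N m; "opening": opening from 0.0 (shut) to 1.0 (fully open).
Only numpy, scipy, OpenCV 4.12 (cv2) and the standard library are available. Lean on these libraries where they do the work, as an engineer would, in place of code of your own. Each camera call takes 0.05 s, during which the arm holds its last target.

## Task

Turn the lapping machine's handwheel anticlockwise until its pointer lines up with the black index line at the front of the dial; that winds the work rest clear of the disc. Then pull the sprung disc guard towards the machine's front by its bar handle until its brass tab is at the white line on the rail (short of the end stop), and keep it there so that the disc can be checked: finish while still holding the handle, since the guard springs shut when let go. Leave the wheel set and the bottles, tray and tools around the machine where they are.

Things in the scene. Friction and masses are not known exactly. Their poses are not given: they have to be found in the camera images.
- machine: the flat lapping machine: fixed cream casting 320 x 420 x 80 mm (x, y, z). Origin: centre of its underside, on the bench. Its own -x is its front (towards the robot at yaw 0), its own z is up. It does not move during the job, but stands elsewhere and turned by up to 0.3 rad each time
- wheel_centre (a point): centre of the handwheel's rim: a plain dark steel disc, 62 mm diameter and 18 mm thick, level, turning about a vertical axis, on a 20 mm shaft with free space under the rim (36 mm down to the pointer, 45 mm of finger room around). 150 mm above the bench; at (-30, -135, 150) mm in the machine's frame
- wheel (a joint): handwheel angle, rad. 0 = its black pointer (under the rim, reaching 50 mm from the axis; a white line on the wheel's top shows the same direction) points to the machine's front, at the black index line on the deck. Grows anticlockwise seen from above. Starts between -2.6 and -1.6; limits -3.1, 1.2. Friction 0.12 N m: stays where left. It winds the work rest behind the guard 9 mm/rad rearward
- guard_handle (a point): middle of the guard's bar handle: a dark round bar 16 mm in diameter, 126 mm long along the machine's y, level, on a 12 mm post 55 mm either side of the middle; 150 mm above the bench, 33 mm clear space below the bar. With the guard closed it is at (-50, 75, 150) mm in the machine's frame. It moves with the guard
- guard (a joint): how far the guard (an aluminium plate 200 x 206 mm over the grinding disc) is pulled out, in m: 0 = closed, grows towards the machine's front (its -x). 0.050 = its brass pointer tab is level with the white line on the rail; end stop at 0.075. A spring pulls it shut: about 4 N when closed, 9.5 N at the line
- guard_tab (a point): tip of the guard's brass pointer tab, 6 mm wide, on the guard's left edge over the left rail; moves with the guard
- rail_mark (a point): middle of the 4 mm wide white line across the top of the machine's left rail; the tab must come level with it along the machine's x
- jar: bystander: small glass jar, 40 mm diameter, 42 mm tall, standing on the machine's deck behind the handwheel; origin under its centre
- dropper: bystander: amber dropper bottle, 32 mm diameter, 75 mm tall; origin under its centre
- squeeze: bystander: white squeeze bottle, 48 mm diameter, 130 mm tall; origin under its centre
- spray: bystander: grey spray can, 62 mm diameter, 190 mm tall; origin under its centre
- tray: bystander: black tray 140 x 260 x 35 mm; origin under its centre
- cup: bystander: green cup standing in the tray, 64 mm diameter, 45 mm tall; origin under its centre
- tweezers: bystander: steel tweezers about 150 mm long lying on the bench
- brush: bystander: brush lying on the bench

How it is judged:
On the way, in this order (a step that is already met when the one before it is completed fails the run):
1. the handwheel's pointer is set to the index line, the guard still closed (value of joint wheel between -0.15 and 0.15 rad and value of joint guard below 0.01 m), for 0.3 s.
2. the guard is pulled to the line with the fingers (value of joint guard between 0.043 and 0.057 m and contact force between the fingers and guard above 3 N), for 0.3 s.
At the end, for the whole second after the job is handed in: The guard stands still with its tab within 7 mm of the white line, held there against its spring by the fingers (more than 3 N), and the handwheel's pointer is within 0.15 rad of the index line (all of step 2 and value of joint wheel between -0.15 and 0.15 rad and velocity of joint guard between -0.01 and 0.01 m/s); the arm keeps its last pose, push and grip.
It fails at once if a bystander is pushed more than 30 mm from its place or knocked over (distance of any of jar, dropper, squeeze, spray, tray, cup, tweezers, brush from where it was at the start of the episode above 0.03 m or angle between any of jar, dropper, squeeze, spray, cup's own z axis and vertical above 0.6 rad).
It also fails if it takes over 54 s, if anything falls off the work surface, if the arm or the gripper's body presses on something with over 40 N, if the wrist force passes 120 N, or if a joint passes its speed limit or range.

## Working session

There is one attempt and no reset: what is moved stays moved. The work goes in short steps, Python scripts to look and compute and a tool call to move; the robot and the scene stay as the last step left them, time stands still between calls to the robot, and variables do not carry over. Pictures are saved under pics/ and viewed, and the job is handed in when it is done.

Besides the shell and the picture viewer there is one more tool, called by a JSON object that holds its "method" and its "body". servo_tool: Moves the arm, as the interface text tells. Its arguments: {"type":"object","properties":{"targets":{"type":"array","items":{"type":"array","items":{"type":"number"}}}},"required":["targets"]}

```bash
ls; mkdir -p pics; python3 - <<'E'
from bench import ctrl
import cv2,numpy as np
o=ctrl.get_obs()
for k in o: print(k,o[k])
for n in("side","top"):
    c=ctrl.camera(n); cv2.imwrite(f"pics/{n}0.png",c["pixels"]); print(n,c["intrinsics"],c["R"],c["t"])
    np.savez(f"cam_{n}.npz",K=c["intrinsics"],R=c["R"],t=c["t"])
E
```

```text
pics
time_s 0.0
q [-1.45928843e+00  1.81570493e-01  1.60800715e+00  1.70169646e-05
  1.35380286e+00 -2.06342000e-01]
dq [-0.00015375  0.00064097 -0.00117912  0.00108689 -0.00066922 -0.00051552]
joint_efforts [-2.88414658e-04 -4.44879699e+01 -3.51336086e+01 -2.70199325e-04
  9.08541289e-03  5.32131548e-05]
eef_pos [ 0.17963761 -0.54563553  0.23036801]
eef_rot [ 0.11127201  0.69823157  0.11253423 -0.69815991]
wrist_force [ 0.93876017  0.04821495 -0.42694678]
torque [-0.00275346  0.01845908 -0.01327021]
opening 0.998278206222806
side [[489.30997057   0.         251.97973563]
 [  0.         489.30997057 187.02454369]
 [  0.           0.           1.        ]] [[ 7.46603446e-01 -6.65269166e-01 -4.80723428e-04]
 [-3.63494977e-01 -4.07329624e-01 -8.37826938e-01]
 [ 5.57184616e-01  6.25699220e-01 -5.45935701e-01]] [-0.37576533  0.30947024  1.51651407]
top [[388.74940252   0.         255.29861601]
 [  0.         388.74940252 189.91956673]
 [  0.           0.           1.        ]] [[-0.02128105 -0.99922009 -0.03326146]
 [-0.9985298   0.02290176 -0.04912992]
 [ 0.04985335  0.03216703 -0.99823841]] [0.06994275 0.53620037 1.2134261 ]
```

View pics/side0.png

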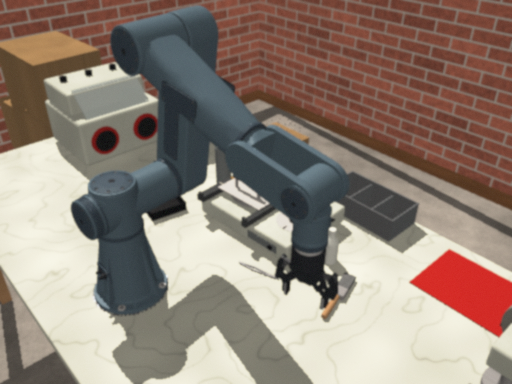

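View pics/top0.png

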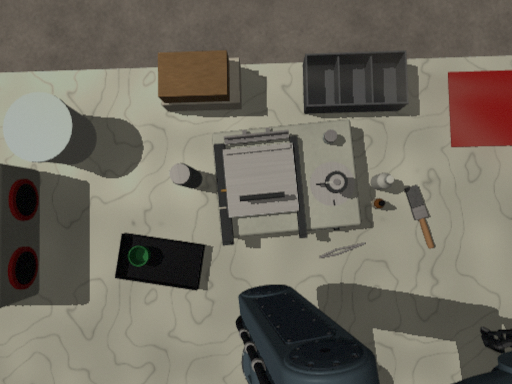

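```bash
python3 - <<'E'
import cv2
a=cv2.imread("pics/top0.png")[110:255,150:410]
cv2.imwrite("pics/topz.png",cv2.resize(a,None,fx=3.07,fy=3.07,interpolation=cv2.INTER_CUBIC))
a=cv2.imread("pics/top0.png")[150:220,300:400]
cv2.imwrite("pics/topw.png",cv2.resize(a,None,fx=8,fy=8,interpolation=cv2.INTER_CUBIC))
E
```

```text
(no output)
```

View pics/topz.png

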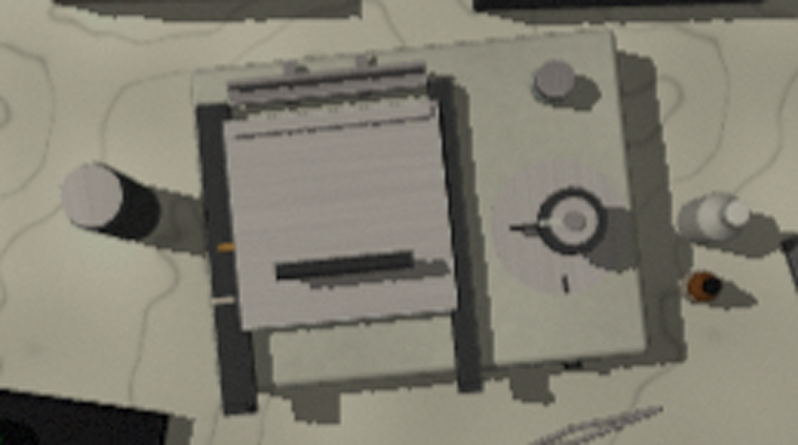

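View pics/topw.png

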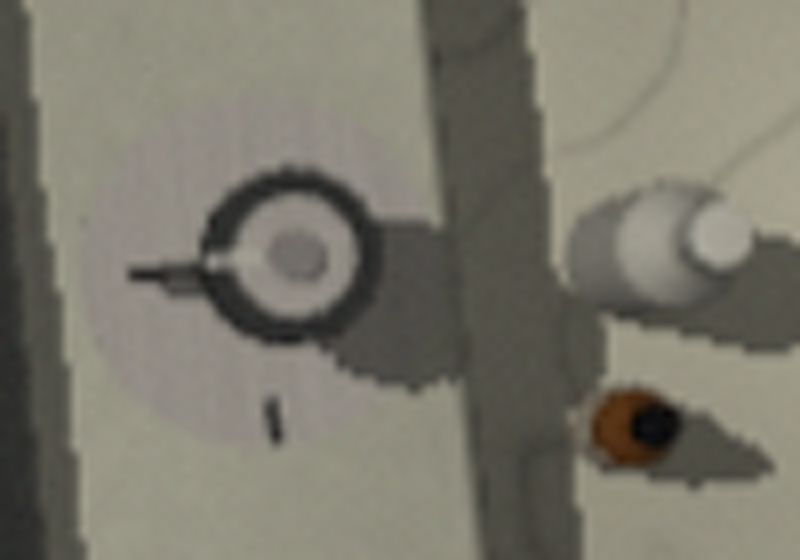

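```bash
cat > h.py <<'E'
import numpy as np,cv2
from scipy.optimize import least_squares
from scipy.spatial.transform import Rotation as Ro
C={n:dict(np.load(f"cam_{n}.npz")) for n in("side","top")}
def ray(n,uv,z):
    c=C[n]; d=c["R"].T@np.linalg.inv(c["K"])@np.array([uv[0],uv[1],1]); o=-c["R"].T@c["t"]
    return o+d*(z-o[2])/d[2]
def proj(n,X):
    c=C[n]; p=c["K"]@(c["R"]@np.asarray(X)+c["t"]); return p[:2]/p[2]
def tool(eef_rot): return Ro.from_quat(np.r_[eef_rot[1:],eef_rot[0]]).as_matrix()
E
python3 - <<'E'
from h import *
tz=lambda u,v:(u/3.07+150,v/3.07+110)
tw=lambda u,v:(u/8+300,v/8+150)
obs=[((-.03,-.135),.159,tw(292,255)),((-.05,.075+.063),.15,tz(276,271)),((-.05,.075-.063),.15,tz(413,259)),((.16,-.21),.08,tz(612,30)),((-.16,-.21),.08,tz(645,350)),((.16,.21),.08,tz(193,74))]
W=[ray("top",o[2],o[1])[:2] for o in obs]
def f(p):
    c,s=np.cos(p[2]),np.sin(p[2]);R=np.array([[c,-s],[s,c]])
    return np.concatenate([R@np.array(o[0])+p[:2]-w for o,w in zip(obs,W)])
r=least_squares(f,[.6,0,0]);print(r.x,(r.fun.reshape(-1,2)*1000).round(1))
np.save("m.npy",r.x)
c,s=np.cos(r.x[2]),np.sin(r.x[2]);R=np.array([[c,-s],[s,c]])
for n,q in dict(wheel=(-.03,-.135),handle=(-.05,.075)).items(): print(n,R@q+r.x[:2])
wc=ray("top",tw(292,255),.159)
wl=ray("top",tw(213,258),.159); tip=ray("top",tw(128,273),.105); idx1=ray("top",tw(270,397),.081);idx2=ray("top",tw(278,443),.081)
for n,p in dict(white=wl,tip=tip,idx1=idx1,idx2=idx2).items():
    d=R.T@(p-wc)[:2]; print(n,p.round(3),np.hypot(*d),np.arctan2(-d[1],-d[0]))
for n,u in dict(tab=tz(227,247),mark=tz(222,300)).items(): print(n,R.T@(ray("top",u,.12)[:2]-r.x[:2]))
for n,u,z in (("jar",tz(555,82),.122),("drop",tw(655,425),.075),("sq",tw(720,232),.13),("spray",tz(92,195),.19)): print(n,ray("top",u,z))
E
```

```text
[ 0.5664264  -0.0351141   0.07451818] [[-1.   0. ]
 [-2.   1.3]
 [-0.8  1. ]
 [ 3.7 -2.7]
 [-4.1 -5.3]
 [ 4.3  5.6]]
wheel [ 0.5465603  -0.17197292]
handle [0.51098147 0.0359553 ]
white [ 0.547 -0.145  0.159] 0.027220112518240653 -1.6306637222288152
tip [ 0.546 -0.122  0.105] 0.050005444322332095 -1.613135303809298
idx1 [ 0.5   -0.176  0.081] 0.0475298931951283 0.009665092482581523
idx2 [ 0.483 -0.178  0.081] 0.06475972234875557 0.024593676702312432
tab [-0.02002248  0.18257132]
mark [-0.0692632   0.19184431]
jar [ 0.68072976 -0.16624557  0.122     ]
drop [ 0.48678638 -0.31843928  0.075     ]
sq [ 0.55403853 -0.32782974  0.13      ]
spray [0.57836246 0.25708779 0.19      ]
```

```bash
cat >> h.py <<'E'
def delta(o,X,psi=None):
    """tool-frame turn (rad) and shift (mm) to bring TCP to X, tool down, jaw y azimuth psi (mod pi)"""
    T=tool(o["eef_rot"]); sh=T.T@(np.asarray(X)-o["eef_pos"])*1000
    az=np.arctan2(T[1,1],T[0,1]); psi=az if psi is None else psi
    d=(psi-az+np.pi/2)%np.pi-np.pi/2
    y=np.array([np.cos(az+d),np.sin(az+d),0]);x=np.array([0,0,-1.]);G=np.c_[x,y,np.cross(x,y)]
    rv=Ro.from_matrix(T.T@G).as_rotvec()
    print("az",az,"d",d,"turn",rv.round(4),"shift",sh.round(1)); return rv,sh
E
python3 - <<'E'
from h import *
from bench import ctrl
o=ctrl.get_obs();print(tool(o["eef_rot"]).round(3))
delta(o,[.5466,-.172,.215],.0745-1.0)
delta(o,[.5466,-.172,.215],.0745)
delta(o,[.5466,-.172,.215])
E
```

```text
[[-0.     0.313 -0.95 ]
 [ 0.002 -0.95  -0.313]
 [-1.    -0.002 -0.   ]]
az -1.252954763004182 d 0.32745476300418197 turn [-0.3275 -0.0006  0.0015] shift [  16.  -240.3 -465.3]
az -1.252954763004182 d 1.327454763004182 turn [-1.3275e+00 -1.3000e-03  1.1000e-03] shift [  16.  -240.3 -465.3]
az -1.252954763004182 d 0.0 turn [-0.     -0.0003  0.0016] shift [  16.  -240.3 -465.3]
```

{"method": "servo_tool", "body": {"targets": [[0,0,0,0,-30,-58,1],[0,0,0,0,-60,-116,1],[0,0,0,0,-90,-174,1],[0,0,0,0,-120,-232,1],[0,0,0,0,-150,-290,1],[0,0,0,0,-180,-348,1],[0,0,0,0,-210,-406,1],[0,0,0,0,-240,-465,1]]}}

```text
time_s: 1.1
eef_pos: [0.5308, -0.1874, 0.2308]
eef_rot: [-0.111, -0.698, -0.112, 0.698]
wrist_force: [0.4, -1.3, 0.9]
opening: 1.0
```

```bash
python3 - <<'E'
from h import *
from bench import ctrl
o=ctrl.get_obs();print(o["eef_pos"],o["time_s"],o["dq"].round(2) if hasattr(o["dq"],"round") else o["dq"])
delta(o,[.5466,-.172,.125],-1.253)
for n in("side","top"):
    cv2.imwrite(f"pics/{n}1.png",ctrl.camera(n)["pixels"])
E
```

```text
[ 0.53080226 -0.18739677  0.23076076] 1.1 [ 0.91  0.43 -0.48 -0.    0.04  0.91]
az -1.252942582352425 d -5.7417647574942166e-05 turn [ 0.0001 -0.0001  0.0016] shift [105.8  -9.5 -19.8]
```

View pics/side1.png

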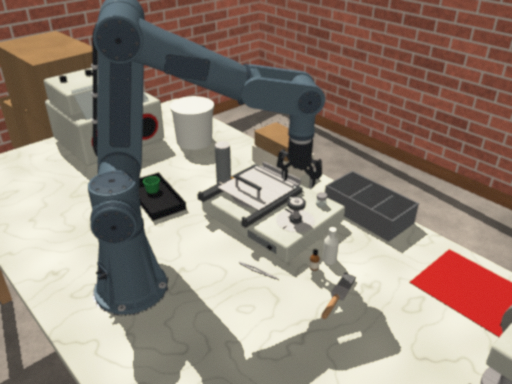

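View pics/top1.png

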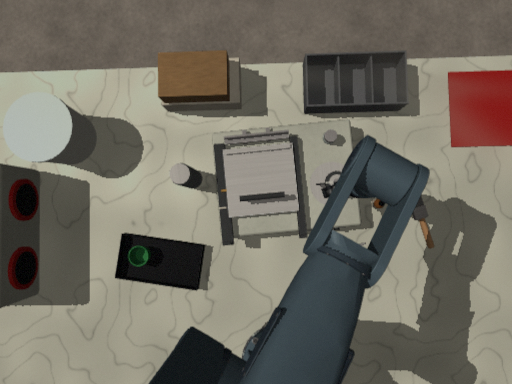

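```bash
python3 - <<'E'
from h import *
from bench import ctrl
a=ctrl.camera("side")["pixels"]
o=ctrl.get_obs();print(o["eef_pos"],o["time_s"])
delta(o,[.5466,-.172,.125],-1.253)
m=np.load("m.npy");c,s=np.cos(m[2]),np.sin(m[2]);R=np.array([[c,-s],[s,c]])
W=lambda x,y,z:np.r_[R@[x,y]+m[:2],z]
b=cv2.resize(a[130:270,190:360],None,fx=4.5,fy=4.5,interpolation=cv2.INTER_CUBIC)
def dot(X,col):
    u=(proj("side",X)-[190,130])*4.5; cv2.circle(b,tuple(int(v) for v in u),3,col,-1); print(u)
dot(W(-.03,-.135,.159),(0,0,255));dot(W(-.05,.012,.15),(0,255,0));dot(W(-.05,.138,.15),(0,255,0));dot(o["eef_pos"],(255,0,0))
dot(W(-.16,-.21,.08),(255,0,255));dot(W(.16,-.21,.08),(255,0,255))
cv2.imwrite("pics/s2.png",b)
E
```

```text
[ 0.5309408  -0.18643377  0.23035357] 1.25
az -1.2478361314359343 d -0.005163868564065588 turn [0.0052 0.0002 0.0025] shift [105.4  -8.5 -19.5]
[477.39413417 321.08927015]
[313.82714415 266.03328323]
[200.22582944 206.50150899]
[481.65236201 255.79627773]
[435.74118824 531.63124292]
[699.73327169 342.15941623]
```

View pics/s2.png

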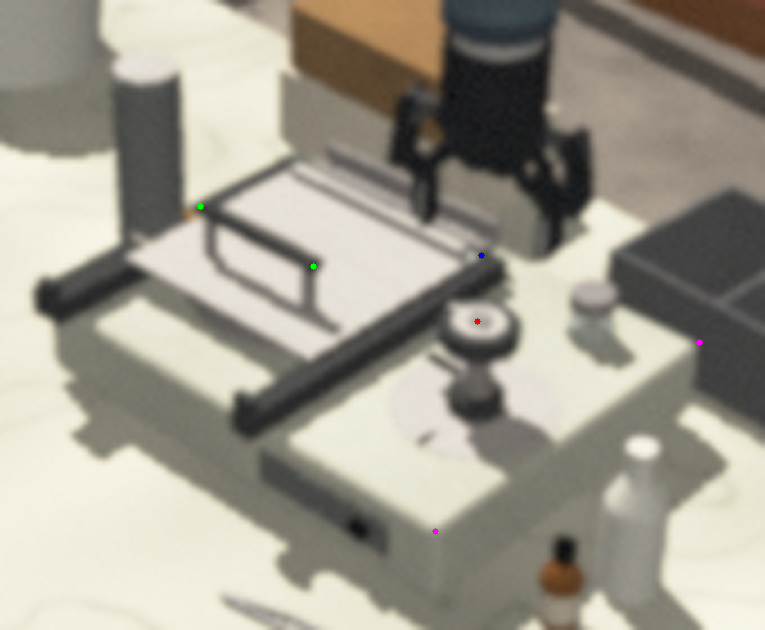

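{"method": "servo_tool", "body": {"targets": [[0,0,0,0,-9,-20,1],[0,0,0,0,-9,-20,1],[0,0,0,35,-9,-20,1],[0,0,0,70,-9,-20,1],[0,0,0,105,-9,-20,1],[0,0,0,105,-9,-20,1],[0,0,0,105,-9,-20,1],[0,0,0,105,-9,-20,1]]}}

```text
time_s: 2.25
eef_pos: [0.548, -0.1723, 0.1274]
eef_rot: [0.114, 0.699, 0.114, -0.697]
wrist_force: [0.8, 0.2, 0.4]
opening: 0.999
```

```bash
python3 - <<'E'
from h import *
from bench import ctrl
o=ctrl.get_obs()
delta(o,[.5466,-.172,.125],-1.253)
a=ctrl.camera("side")["pixels"]
cv2.imwrite("pics/s3.png",cv2.resize(a[130:270,190:360],None,fx=4.5,fy=4.5,interpolation=cv2.INTER_CUBIC))
E
```

```text
az -1.2481365771613997 d -0.004863422838600195 turn [ 0.0049 -0.002  -0.0001] shift [ 2.4 -0.7  1.2]
```

View pics/s3.png

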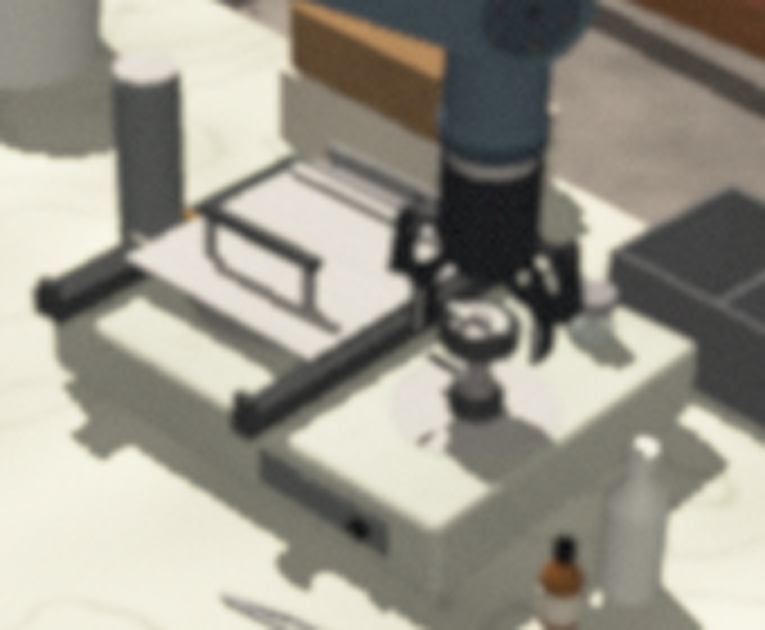

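Fingers stand on both sides of the rim (430,300 and 545,330). Close.

{"method": "servo_tool", "body": {"targets": [[0,0,0,2,0,1,-1],[0,0,0,2,0,1,-1],[0,0,0,2,0,1,-1],[0,0,0,2,0,1,-1],[0,0,0,2,0,1,-1],[0,0,0,2,0,1,-1],[0,0,0,2,0,1,-1],[0,0,0,2,0,1,-1]]}}

```text
time_s: 3.3
eef_pos: [0.5466, -0.1704, 0.1265]
eef_rot: [0.113, 0.698, 0.115, -0.697]
wrist_force: [-6.0, 7.9, 11.3]
opening: 0.71
```

{"method": "servo_tool", "body": {"targets": [[-0.12,0,0,0,0,0,-1],[-0.26,0,0,0,0,0,-1],[-0.4,0,0,0,0,0,-1],[-0.54,0,0,0,0,0,-1],[-0.68,0,0,0,0,0,-1],[-0.82,0,0,0,0,0,-1],[-0.9,0,0,0,0,0,-1],[-0.9,0,0,0,0,0,-1]]}}

```text
time_s: 4.3
eef_pos: [0.5474, -0.1712, 0.1266]
eef_rot: [0.406, 0.58, 0.407, -0.578]
wrist_force: [5.2, -3.7, -5.1]
opening: 0.714
```

```bash
python3 - <<'E'
from h import *
from bench import ctrl
o=ctrl.get_obs()
delta(o,[.5466,-.172,.125],-1.253+1.62)
a=ctrl.camera("side")["pixels"]
cv2.imwrite("pics/s4.png",cv2.resize(a[130:270,190:360],None,fx=4.5,fy=4.5,interpolation=cv2.INTER_CUBIC))
E
```

```text
az -0.3463374182653979 d 0.713337418265398 turn [-0.7133 -0.0022 -0.0025] shift [ 1.6 -0.4  1. ]
```

View pics/s4.png

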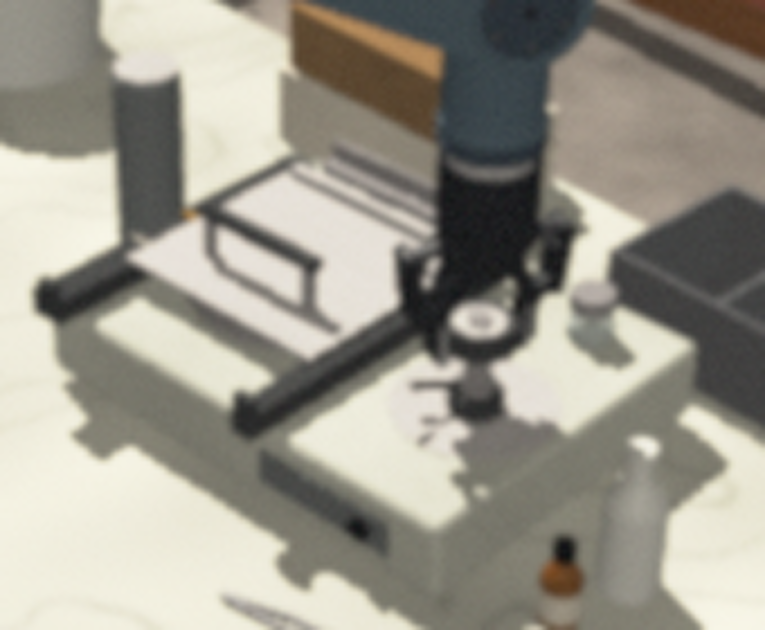

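{"method": "servo_tool", "body": {"targets": [[-0.12,0,0,0,0,0,-1],[-0.24,0,0,0,0,0,-1],[-0.36,0,0,0,0,0,-1],[-0.48,0,0,0,0,0,-1],[-0.6,0,0,0,0,0,-1],[-0.7,0,0,0,0,0,-1],[-0.72,0,0,0,0,0,-1],[-0.72,0,0,0,0,0,-1]]}}

```text
time_s: 5.35
eef_pos: [0.5484, -0.1712, 0.1267]
eef_rot: [0.585, 0.4, 0.583, -0.397]
wrist_force: [7.4, -0.8, -5.4]
opening: 0.707
```

```bash
python3 - <<'E'
from h import *
from bench import ctrl
o=ctrl.get_obs()
delta(o,[.5466,-.172,.125],-1.253+1.62)
a=ctrl.camera("side")["pixels"]
b=cv2.resize(a[185:245,260:330],None,fx=9,fy=9,interpolation=cv2.INTER_CUBIC)
m=np.load("m.npy")
for d in(-.15,0,.15):
    p=np.array([.5466,-.172,.105])-.05*np.array([np.cos(m[2]+d),np.sin(m[2]+d),0]); u=(proj("side",p)-[260,185])*9; print(u)
    cv2.circle(b,tuple(int(v) for v in u),3,(0,0,255) if d==0 else (0,255,255),-1)
cv2.imwrite("pics/s5.png",b)
E
```

```text
az 0.37414357330363296 d -0.007143573303632689 turn [ 0.0071  0.0004 -0.0044] shift [ 1.7 -1.9  0.1]
[216.69886528 313.82178931]
[231.0254602  322.94414218]
[247.4213755  330.79084758]
```

View pics/s5.png

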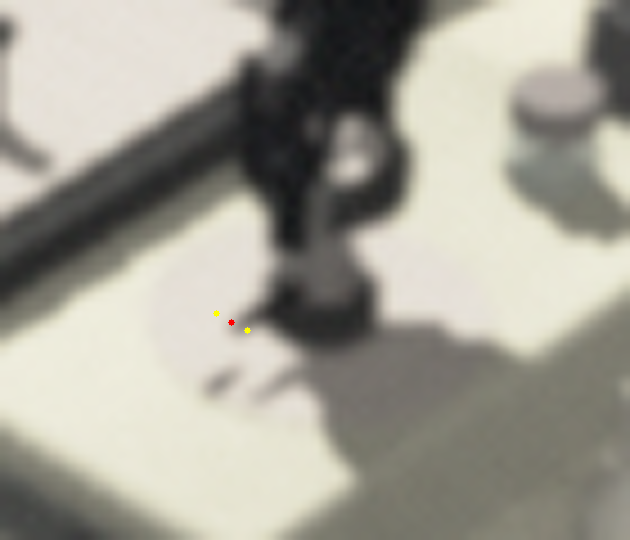

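{"method": "servo_tool", "body": {"targets": [[0,0,0,0,0,0,1],[0,0,0,0,0,0,1],[0,0,0,0,0,0,1],[0,0,0,0,0,0,1],[0,0,0,0,0,0,1],[0,0,0,-30,0,0,1],[0,0,0,-70,0,0,1],[0,0,0,-110,0,0,1]]}}

```text
time_s: 6.4
eef_pos: [0.5477, -0.1713, 0.2377]
eef_rot: [0.585, 0.4, 0.583, -0.397]
wrist_force: [0.7, -0.5, -0.7]
opening: 1.0
```

```bash
python3 - <<'E'
from h import *
from bench import ctrl
a=ctrl.camera("side")["pixels"]
b=cv2.resize(a[185:245,260:330],None,fx=9,fy=9,interpolation=cv2.INTER_CUBIC)
cv2.imwrite("pics/s6.png",b)
o=ctrl.get_obs()
delta(o,[.511,.036,.235],.0745)
E
```

```text
az 0.37420008845661407 d -0.2997000884566141 turn [ 0.2997  0.0057 -0.0111] shift [   8.1   39.6 -208.6]
```

View pics/s6.png

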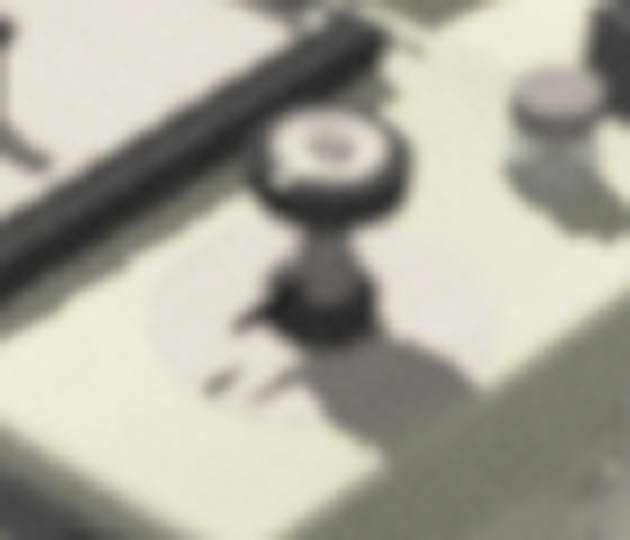

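{"method": "servo_tool", "body": {"targets": [[0.06,0,0,0,10,-50,1],[0.12,0,0,0,20,-105,1],[0.2,0,0,0,30,-158,1],[0.26,0,0,0,39,-208,1],[0.3,0,0,0,39,-208,1],[0.3,0,0,0,39,-208,1],[0.3,0,0,0,39,-208,1],[0.3,0,0,0,39,-208,1]]}}

```text
time_s: 7.45
eef_pos: [0.5107, 0.0345, 0.243]
eef_rot: [0.522, 0.483, 0.514, -0.479]
wrist_force: [0.1, 0.7, -0.2]
opening: 0.998
```

```bash
python3 - <<'E'
from h import *
from bench import ctrl
a=ctrl.camera("side")["pixels"]; t=ctrl.camera("top")["pixels"]
o=ctrl.get_obs()
delta(o,[.511,.036,.131],.0745)
cv2.imwrite("pics/s7.png",cv2.resize(a[130:270,190:360],None,fx=4.5,fy=4.5,interpolation=cv2.INTER_CUBIC))
cv2.imwrite("pics/t7.png",cv2.resize(t[150:220,300:400],None,fx=8,fy=8,interpolation=cv2.INTER_CUBIC))
E
```

```text
az 0.07334148626877257 d 0.0011585137312273286 turn [-0.0012  0.004  -0.0116] shift [112.   -0.8  -1.8]
```

View pics/s7.png

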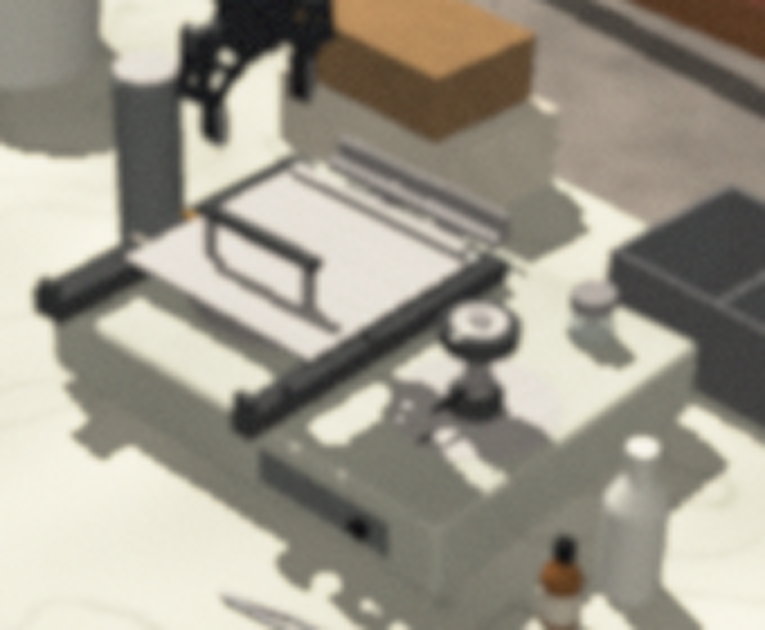

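View pics/t7.png

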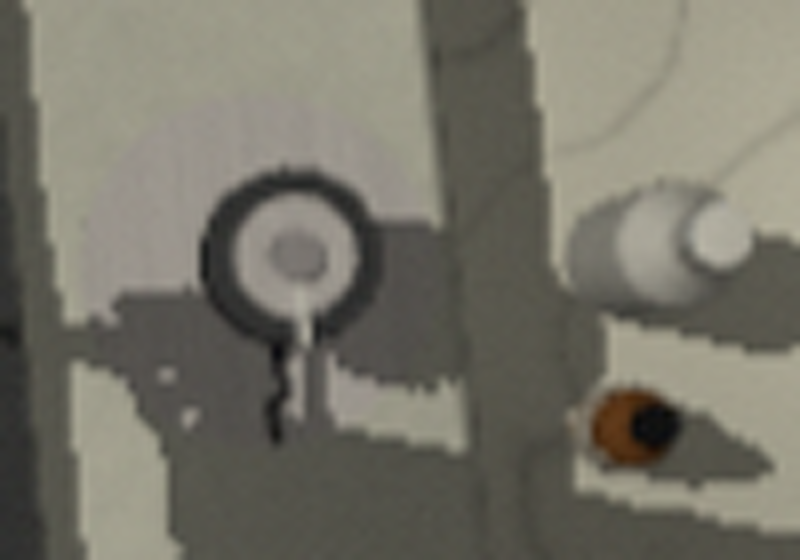

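```bash
python3 - <<'E'
from h import *
m=np.load("m.npy")
tw=lambda u,v:(u/8+300,v/8+150)
for c in ((292,255),):
  wc=ray("top",tw(*c),.159)
  for n,u,z in(("white out",(304,345),.159),("white in",(303,292),.159),("tip",(283,385),.105),("tip2",(276,350),.105),("idx",(278,443),.081),("idx",(270,397),.081)):
    p=ray("top",tw(*u),z); d=(p-wc)[:2]; print(n,np.hypot(*d),np.arctan2(-d[1],-d[0])-m[2])
# expected pixel positions for wheel angle 0,.1,.2 
for w in(-.1,0,.1,.2):
  a=m[2]+w
  print(w,[((proj("top",[.5466-r*np.cos(a),-.172-r*np.sin(a),z])-[300,150])*8).round() for r,z in((.031,.159),(.05,.105),(.035,.105))])
E
```

```text
white out 0.0314131741787054 0.02554025125936185
white in 0.013343821622611763 0.1812302510809081
tip 0.04386874926243868 0.03485436071025713
tip2 0.030965739997318522 0.011578046888134061
idx 0.06475972234875557 0.024593676702312425
idx 0.0475298931951283 0.009665092482581517
-0.1 [array([293., 347.]), array([267., 406.]), array([267., 364.])]
0 [array([302., 347.]), array([281., 405.]), array([276., 364.])]
0.1 [array([311., 345.]), array([294., 403.]), array([286., 362.])]
0.2 [array([319., 343.]), array([308., 399.]), array([295., 360.])]
```

{"method": "servo_tool", "body": {"targets": [[0,0,0,35,-1,-2,1],[0,0,0,75,-1,-2,1],[0,0,0,112,-1,-2,1],[0,0,0,112,-1,-2,1],[0,0,0,112,-1,-2,1],[0,0,0,112,-1,-2,1],[0,0,0,112,-1,-2,1],[0,0,0,112,-1,-2,1]]}}

```text
time_s: 8.55
eef_pos: [0.5112, 0.0362, 0.1318]
eef_rot: [0.522, 0.484, 0.514, -0.479]
wrist_force: [-0.1, -0.4, -0.1]
opening: 0.997
```

```bash
python3 - <<'E'
from h import *
from bench import ctrl
a=ctrl.camera("side")["pixels"]
o=ctrl.get_obs()
delta(o,[.511,.036,.131],.0745)
cv2.imwrite("pics/s8.png",cv2.resize(a[130:270,190:360],None,fx=4.5,fy=4.5,interpolation=cv2.INTER_CUBIC))
E
```

```text
az 0.0734858135362257 d 0.0010141864637742692 turn [-0.001   0.0042 -0.0124] shift [ 0.5 -0.1  0.2]
```

View pics/s8.png

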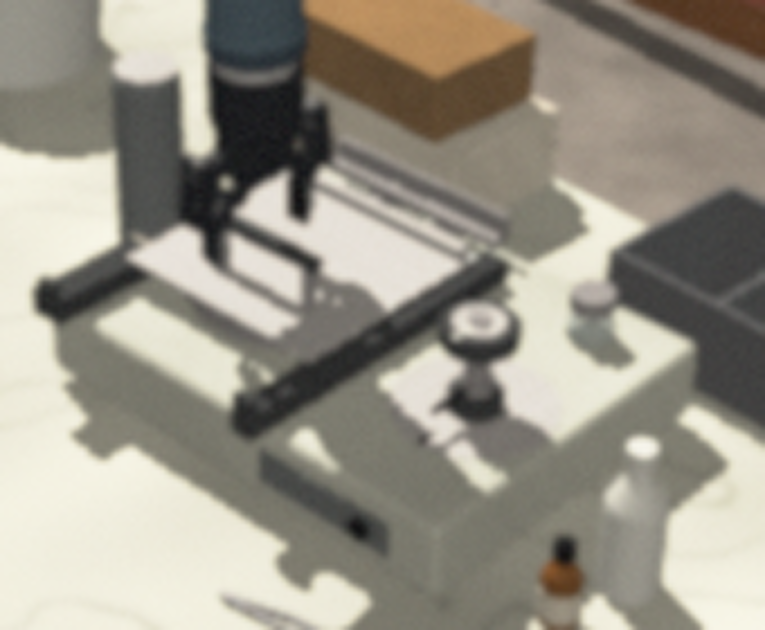

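{"method": "servo_tool", "body": {"targets": [[0,0,0,1,0,0,-1],[0,0,0,1,0,0,-1],[0,0,0,1,0,0,-1],[0,0,0,1,0,0,-1],[0,0,0,1,0,0,-1],[0,0,0,1,0,0,-1],[0,0,0,1,0,0,-1],[0,0,0,1,0,0,-1]]}}

```text
time_s: 9.6
eef_pos: [0.5115, 0.0362, 0.1308]
eef_rot: [0.522, 0.484, 0.514, -0.479]
wrist_force: [4.5, 1.2, -0.2]
opening: 0.163
```

```bash
python3 - <<'E'
from h import *
from bench import ctrl
m=np.load("m.npy")
o=ctrl.get_obs();print(o["time_s"],o["eef_pos"],o["wrist_force"],o["opening"])
p=np.array([.511,.036,.131])
delta(o,p-.05*np.array([np.cos(m[2]),np.sin(m[2]),0]),.0745)
delta(o,o["eef_pos"]-.05*np.array([np.cos(m[2]),np.sin(m[2]),0]))
E
```

```text
9.6 [0.51146688 0.0362347  0.13077743] [ 4.45878631  1.15249288 -0.19250076] 0.1629511935531955
az 0.07348681837600994 d 0.0010131816239900004 turn [-0.001   0.0042 -0.0133] shift [ -0.9 -50.5   0.3]
az 0.07348681837600994 d 0.0 turn [-0.      0.0042 -0.0133] shift [ -0.7 -50.    0.1]
```

{"method": "servo_tool", "body": {"targets": [[0,0,0,0,-8,0,-1],[0,0,0,0,-16,0,-1],[0,0,0,0,-24,0,-1],[0,0,0,0,-32,0,-1],[0,0,0,0,-40,0,-1],[0,0,0,0,-47,0,-1],[0,0,0,0,-51,0,-1],[0,0,0,0,-51,0,-1]]}}

```text
time_s: 10.6
eef_pos: [0.462, 0.0325, 0.1308]
eef_rot: [0.523, 0.485, 0.513, -0.478]
wrist_force: [9.4, 2.2, -3.1]
opening: 0.164
```

```bash
python3 - <<'E'
from h import *
from bench import ctrl
a=ctrl.camera("side")["pixels"]; t=ctrl.camera("top")["pixels"]
o=ctrl.get_obs();m=np.load("m.npy");print(o["time_s"],o["wrist_force"],o["opening"])
u=np.array([np.cos(m[2]),np.sin(m[2])]); print("travel",-(o["eef_pos"][:2]-[.5115,.0362])@u)
cv2.imwrite("pics/s9.png",cv2.resize(a[130:270,190:360],None,fx=4.5,fy=4.5,interpolation=cv2.INTER_CUBIC))
cv2.imwrite("pics/t9.png",cv2.resize(t[150:250,205:355],None,fx=5.3,fy=5.3,interpolation=cv2.INTER_CUBIC))
E
```

```text
10.7 [ 8.06390426  1.60593243 -3.4679269 ] 0.16374852786808775
travel 0.049524173363892005
```

View pics/s9.png

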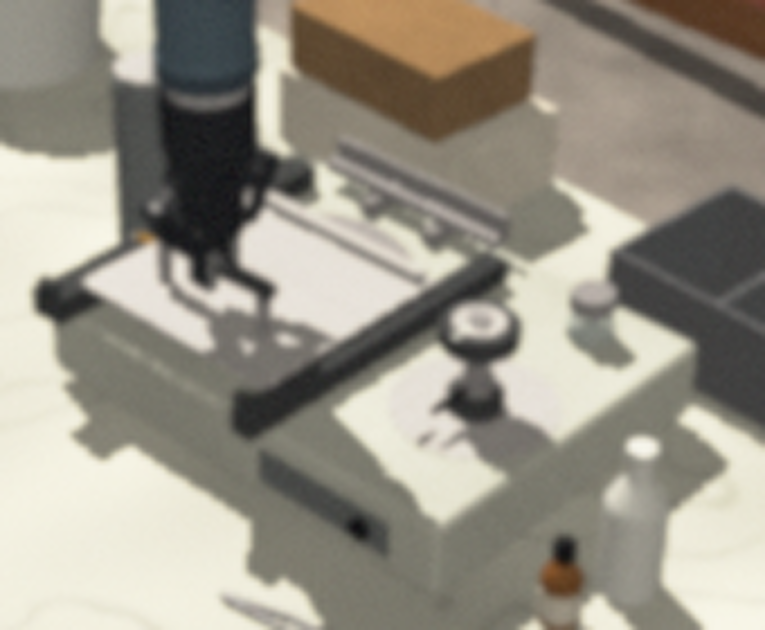

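View pics/t9.png

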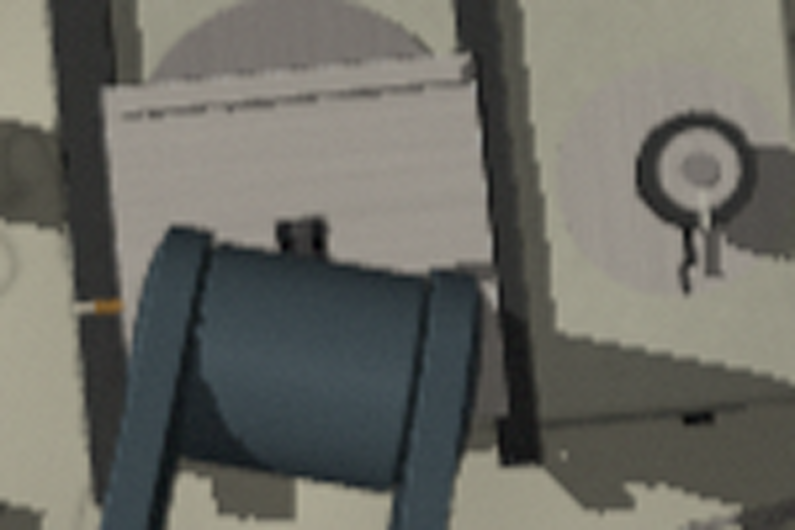

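{"method": "servo_tool", "body": {"targets": [[0,0,0,0,0,0,-1],[0,0,0,0,0,0,-1],[0,0,0,0,0,0,-1],[0,0,0,0,0,0,-1],[0,0,0,0,0,0,-1],[0,0,0,0,0,0,-1],[0,0,0,0,0,0,-1],[0,0,0,0,0,0,-1]]}}

```text
time_s: 11.7
eef_pos: [0.4631, 0.0326, 0.1308]
eef_rot: [0.524, 0.485, 0.512, -0.477]
wrist_force: [9.5, 2.3, -5.5]
opening: 0.166
```

```bash
python3 - <<'E'
from h import *
from bench import ctrl
o=ctrl.get_obs();m=np.load("m.npy");print(o["time_s"],o["wrist_force"],o["opening"],o["dq"])
u=np.array([np.cos(m[2]),np.sin(m[2])]); print("travel",-(o["eef_pos"][:2]-[.5115,.0362])@u)
print(ctrl.hand_in())
E
```

```text
11.7 [ 9.49299545  2.3462444  -5.5485242 ] 0.1661509699039778 [-0.0022395  -0.00088827  0.00032027  0.00165406  0.00040564 -0.00013693]
travel 0.04856736024963093
the job is handed in; nothing more can be done
None
```

The job is handed in at 11.7 s, with the gripper still holding the guard handle; the hand-in itself reports no verdict.

- **Handwheel:** I gripped the rim and turned it about 1.62 rad anticlockwise. Before I moved to the guard, the top camera put the pointer about 0.01–0.03 rad from the index line. One noisier reading, from the inner end of the white line, gave 0.18 rad, outside the 0.15 limit. I put it down to pixel error close to the axis.
- **Guard:** I gripped the bar handle and pulled it towards the machine's front. In the top view the brass tab was level with the white line. The last reading before hand-in showed 48.6 mm of travel. It had eased back about 1 mm during the last hold.
- **Holding force:** the wrist force of about 9.5 N matches the spring force expected at the line, and the joints were practically still.
- **Bystanders:** I saw no displaced bottles in the pictures, but I did not measure them again. I did not check the tray, cup, brush or tweezers at the end.

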